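# Load the photometer and close it with its light hood

### The arm

A 6-joint arm with a two-finger parallel gripper is mounted at the origin on a cart in front of the work surface, level with it; the furniture and walls round the work are solid. World frame = base frame: x ahead of the robot, y to its left, z up, the work surface at z = 0. Lengths are in m, angles in rad, forces in N, time in s.
With the tool pointing down it reaches from about 0.225 to 0.875 m from the base axis. Payload 3.4 kg.
Tool frame: the origin (TCP) lies at the very end of the fingers, on their centre line; the grasp point (between the pads) lies 19 mm behind it; z points along the fingers, y is the line along which they close (so a half turn about z gives the same grasp; the last joint's range is limited). The gripper opens to 85 mm and grips with 20 to 120 N. Pads are 22 mm wide; open, the fingers measure 114 mm over their backs; the gripper's body (76 mm by 85 mm) begins 54 mm behind the grasp point. The pads swing forward as they close: fully open they stand 13 mm farther back than shut.
Start: joints at [-1.446, 0.276, 1.505, -0, 1.361, -0.121], TCP at [0.14, -0.558, 0.231] pointing down, gripper open.
Joint ranges: [-2.89, 2.89], [-0.75, 2.08], [0.22, 2.7], [-1.18, 4.32], [0.11, 2.71], [-2.7, 2.7]. Speed limits (rad/s): [2.57, 2.57, 3.14, 3.14, 3.14, 3.14].

### API

Orientations are given as a 3x3 rotation matrix whose columns are the frame's x, y, z axes.
In Python, from workcell import manip gives the robot as it stands.
- The arm moves only by the tool shift_gripper, called after "Emit:" by a JSON object that holds its "op" and its "data". Schema: {"type":"object","properties":{"increments":{"type":"object","properties":{"offsets":{"type":"array","items":{"type":"array","items":{"type":"number"},"minItems":6,"maxItems":6},"minItems":1,"maxItems":5}},"additionalProperties":false,"required":["offsets"]},"jaw":{"type":"number"},"squeeze":{"type":"number"},"only":{"type":"string"},"quiet":{"type":"boolean"},"lines":{"type":"string"}},"required":["increments"],"additionalProperties":false}. increments is an object whose key "offsets" holds a list of rows, 1 to 5 of them, each of 6 numbers: dx, dy, dz in m, then a rotation vector rx, ry, rz in rad; each row shifts and turns the commanded pose from where the row before left it, along the tool's axes as they then stand; what a row does not reach is not made up. A row lasts 1/10 s, in which the tool goes at most 0.05 m and 0.15 rad, less where a joint would pass 70% of its speed; a pose out of reach is approached as far as the arm can. jaw is the finger opening in m, set as the call begins (left out keeps the last). The fingers move at their own pace and stop on an object; squeeze is the grip in N (left out, the last holds). Time passes only in rows, so rows that do not move let the fingers close. The tool returns the time, the measured TCP pose, the force, the opening and the grip force at its end. only (a regular expression) keeps the lines of the reply that match it, lines (a string "A,B") keeps lines A to B, and quiet returns only ok. Input that does not fit is refused with a message, and nothing moves.
- manip.read_state(): the state, without advancing time (a new reading comes with each control period).
- manip.grab_frame(name): name is "scene" or "side" or "wrist"; returns a dict with "frame" (400x640x3 uint8, red, green, blue), "camera_matrix" (3x3 intrinsics, pixels), "k1" (the pictures are not rectified: a ray, as slopes to the right and down, at radius r is drawn at 1 + k1 r^2 times it, then the intrinsics apply), "cam_to_world" (4x4, takes a point from camera to world coordinates). Camera axes: x right, y up, looking along -z (the intrinsics and any distortion apply to the point x, -y, -z); pixel columns grow to the right and rows downward; lengths in m; the calibration is good to about 2 mm. A picture is of the moment at which its call begins. There is no depth.
- manip.close_job(): hands the job in; it is judged then, once.
The state is a dict: "time_s": time; "q": joint angles; "qd": joint speeds; "joint_torque": joint torques, N m; "ee_pos": TCP position; "eef_rot": TCP orientation; "ft_force": force on the tool from outside, world axes, zero at the start; "moment": the same for the moment, N m; "grip_width": finger opening in m; "gripper_force": force on a finger pad.
Only numpy, scipy, OpenCV 4.12 (cv2) and the standard library are available. Lean on these libraries where they do the work, as an engineer would, in place of code of your own. Each camera call takes 0.05 s, during which the arm holds its last target. There are 200 camera calls.

### The job

Load the photometer for a reading: take the slim clear glass vial with the push cap, lower it upright to the bottom of the photometer's round well without dropping or tipping it, and let go. Then close up by setting the tall grey light hood (not the flat lid) over the vial, centred on the well and sitting flat on the photometer's deck. Do not knock over the amber bottle that stands near the vial.

Things in the scene. Friction and masses are not known exactly. Their poses are not given: they have to be found in the camera images.
- photometer: Low white bench photometer, fixed, 163 x 160 mm; flat deck 65 mm above the worktop, sloping panel with display and keys along its front (-x). Origin: on the worktop, on the axis of the round well, z up. The well opens upward: bore 46 mm, floor 18.5 mm above the origin, mouth flared to 60 mm. Deck reaches 55 mm behind (+x), 58 in front, 80 to each side of the axis; the panel 105 in front.
- vial: Clear glass vial, pale pink contents, dull pink push cap, upright, 94 mm tall: glass 34 mm across up to 78 mm, cap 24 mm across above; about 60 g. Origin: centre of its underside, z up. Standing in the well it sticks out 47 mm above the deck; held by the top of its glass (55 to 78 mm above its underside) the fingertips stay clear of the deck.
- hood: Light hood: grey plastic hollow cap, open below, standing on its rim, 90 mm tall. Flange 90 mm across, barrel 76 mm up to 60 mm, round knob on top 26 mm across from 60 to 90 mm above the rim; hollow 68 mm wide, 55 high; about 120 g. Origin: centre of the rim's underside, z up. The unwanted flat grey lid near it is 90 mm across and 38 mm tall with the same knob.
- amber_bottle: Brown glass bottle with a black cap and a paper label, 48 mm across and 94 mm tall, standing upright on the same side as the vial; a bystander. Origin: centre of its underside, z up.

How it is judged:
By the outcome, as a careful person would: the job done as asked, in the order asked, and still so for the second after the job is handed in, with the robot touching nothing.
It also fails if it takes over 56 s, if anything falls off the work surface, if the arm or the gripper's body presses on something with over 40 N, if the wrist force passes 120 N, or if a joint passes its speed limit or range.

## Working session

There is one attempt and no reset: what is moved stays moved. The work goes in short steps, Python scripts to look and compute and a tool call to move; the robot and the scene stay as the last step left them, time stands still between calls to the robot, and variables do not carry over. Pictures are saved under pics/ and viewed, at most 10 in all, crops included, and the job is handed in when it is done.

```bash
ls; mkdir -p pics
```

Create h.py:
```python
import numpy as np, cv2, pickle
from workcell import manip
def shot(cam,name):
    f=manip.grab_frame(cam); cv2.imwrite(f'pics/{name}.png',f['frame'][:,:,::-1]); pickle.dump(f,open(f'pics/{name}.pkl','wb')); return f
def load(name): return pickle.load(open(f'pics/{name}.pkl','rb'))
def ray(f,u,v):
    K=np.array(f['camera_matrix']);T=np.array(f['cam_to_world'])
    d=np.array([(u-K[0,2])/K[0,0],(v-K[1,2])/K[1,1]]);s=d.copy()
    for _ in range(30): s=d/(1+f['k1']*(s@s))
    w=T[:3,:3]@np.array([s[0],-s[1],-1]); return T[:3,3],w
def at(f,u,v,z):
    o,w=ray(f,u,v); return o+w*(z-o[2])/w[2]
def proj(f,p):
    K=np.array(f['camera_matrix']);T=np.array(f['cam_to_world'])
    c=T[:3,:3].T@(np.array(p)-T[:3,3]); s=np.array([c[0],-c[1]])/-c[2]
    s=s*(1+f['k1']*(s@s)); return np.array([K[0,0]*s[0]+K[0,2],K[1,1]*s[1]+K[1,2]])
def tri(*rs):
    A=np.zeros((3,3));b=np.zeros(3)
    for o,w in rs:
        w=w/np.linalg.norm(w);P=np.eye(3)-np.outer(w,w);A+=P;b+=P@o
    return np.linalg.solve(A,b)
```

Run:
```python
from h import *
a=shot('scene','a');b=shot('side','b')
for f in(a,b): print(np.round(f['cam_to_world'],3).tolist(),f['camera_matrix'],f['k1'])
print(manip.read_state())
```

```text
pics
workcell.py
[[-0.742, 0.3, -0.599, -0.358], [-0.67, -0.315, 0.672, 0.956], [0.013, 0.9, 0.435, 0.668], [0.0, 0.0, 0.0, 1.0]] [[446.65299932   0.         307.07234664]
 [  0.         446.65299932 194.65493726]
 [  0.           0.           1.        ]] 0.003943893347252364
[[-0.946, 0.209, -0.248, 0.218], [-0.324, -0.581, 0.746, 0.893], [0.012, 0.786, 0.618, 0.762], [0.0, 0.0, 0.0, 1.0]] [[453.47573339   0.         314.41629434]
 [  0.         453.47573339 206.0851037 ]
 [  0.           0.           1.        ]] -0.1061904598566536
{'time_s': 0.1, 'q': array([-1.44601169e+00,  2.76507332e-01,  1.50601413e+00, -3.90423226e-05,
        1.36070062e+00, -1.21028063e-01]), 'qd': array([-0.00096585, -0.00262628, -0.00485623, -0.00037482,  0.00165048,
        0.00056793]), 'joint_torque': array([ 2.14331267e-03, -4.17696404e+01, -2.46404529e+01, -1.15757466e-04,
        5.79584768e-03, -2.07118734e-05]), 'ee_pos': array([ 0.13982875, -0.55724603,  0.23053711]), 'eef_rot': array([[ 9.69937909e-01,  2.43352407e-01, -2.40686432e-04],
       [ 2.43352474e-01, -9.69936583e-01,  1.61199957e-03],
       [ 1.58833399e-04, -1.62211113e-03, -9.99998672e-01]]), 'ft_force': array([1.50670491, 0.34832382, 0.42632525]), 'moment': array([ 0.02366137,  0.04225691, -0.02043466]), 'gripper_force': 0.0, 'grip_width': 0.08577402194849242}
```

View pics/a.png

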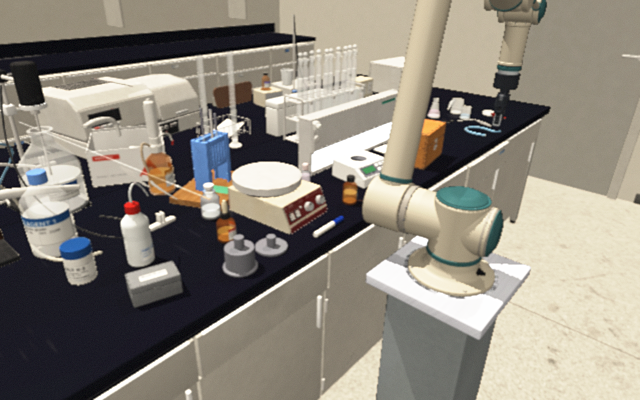

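View pics/b.png

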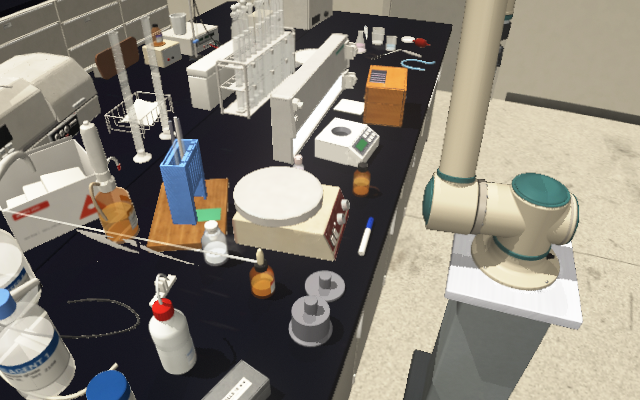

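The side picture shows the photometer at about (347,140) with its well at (343,130), and the amber bottle at (361,182). The hood is at (311,318), with the flat lid at (324,285). The likely vial is at (298,163), behind the hotplate. I'll zoom in to check.

Run:
```python
from h import *
a=load('a')['frame'][:,:,::-1];b=load('b')['frame'][:,:,::-1]
r=lambda i,w,h:cv2.resize(i,(w,h),interpolation=cv2.INTER_CUBIC)
c1=r(b[110:210,270:400],780,600)[:, :]
cv2.imwrite('pics/c1.png',c1)
c2=np.vstack([r(a[140:220,290:390],500,400)]) # x5
c3=r(b[255:355,270:370],300,300);c4=r(a[220:290,210:300],270,210)
o=np.zeros((560,800,3),np.uint8);o[:400,:500]=c2;o[:300,500:]=c3;o[310:520,500:770]=c4
cv2.imwrite('pics/c2.png',o)
```

```text
(no output)
```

View pics/c1.png

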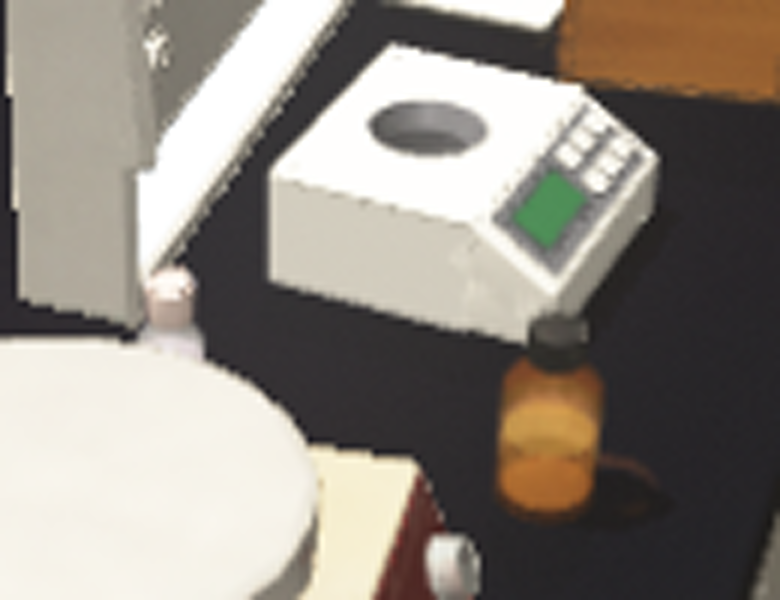

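View pics/c2.png

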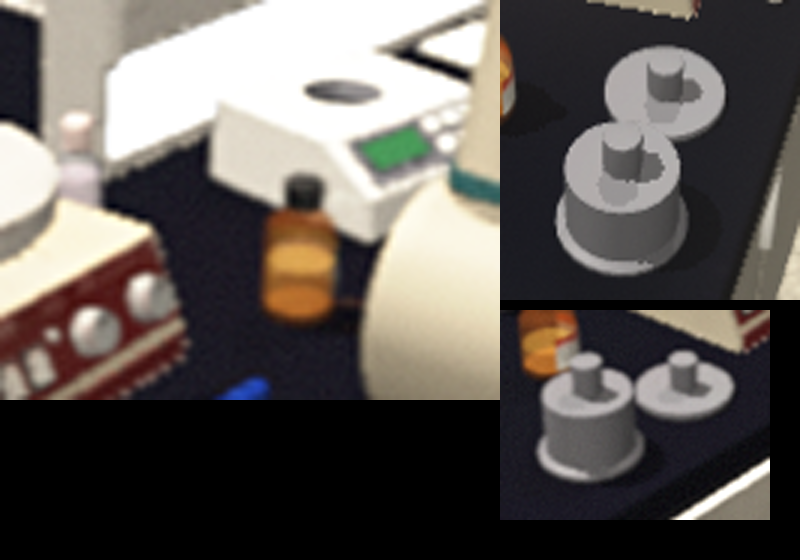

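The crops show the vial (pink cap, side (298.7,156.5), scene (305.4,163.8)) between the hotplate and the grey stand. The well mouth is at side (341.3,131.3), scene (358.8,158.2). The hood knob is at side (310.7,299), scene (239,236.7), and the amber cap is at side (363,165).

Run:
```python
from h import *
a=load('a');b=load('b')
for n,z,pb,pa in [('vial',.094,(298.7,156.5),(305.4,163.6)),('well',.065,(341.3,131.3),(358.8,158.2)),('hood',.09,(310.7,298),(239,236.5)),('lid',.038,(325,275),(271.3,235.7)),('amber',.094,(363,164.5),(351,176))]:
    print(n,at(b,*pb,z).round(4),at(a,*pa,z).round(4),tri(ray(a,*pa),ray(b,*pb)).round(4))
# hotplate plate right edge, hotplate top corner(front-right), grey stand base corner in side
c=lambda x,y:(x/6+270,y/6+110)
print('plate edge z~.1',at(b,*c(315,470),.1).round(3),at(b,*c(250,385),.1).round(3), 'box corner',[at(b,*c(415,460),z).round(3) for z in(.06,.08)])
print('stand base',at(b,*c(140,325),0).round(3),at(b,*c(25,300),0).round(3))
print('photometer corners',[at(b,*c(*p),z).round(3) for p,z in (((390,45),.065),((270,180),.065),((268,282),0),((480,225),.065),((590,90),.065),((525,340),0))])
s=manip.read_state(); print(s['ee_pos'])
```

```text
vial [ 0.5994 -0.11    0.094 ] [ 0.6001 -0.1079  0.094 ] [ 0.5984 -0.1066  0.0954]
well [ 0.542  -0.3408  0.065 ] [ 0.5409 -0.3405  0.065 ] [ 0.5425 -0.3428  0.0639]
hood [0.4023 0.3529 0.09  ] [0.3993 0.3576 0.09  ] [0.4028 0.3533 0.088 ]
lid [0.4086 0.2397 0.038 ] [0.4071 0.2411 0.038 ] [0.4089 0.239  0.0367]
amber [ 0.4213 -0.1315  0.094 ] [ 0.4211 -0.1307  0.094 ] [ 0.4213 -0.1311  0.094 ]
plate edge z~.1 [0.488 0.019 0.1  ] [ 0.534 -0.031  0.1  ] box corner [array([ 0.465, -0.056,  0.06 ]), array([ 0.458, -0.029,  0.08 ])]
stand base [ 0.653 -0.204  0.   ] [ 0.718 -0.206  0.   ]
photometer corners [array([ 0.588, -0.425,  0.065]), array([ 0.602, -0.26 ,  0.065]), array([ 0.605, -0.265,  0.   ]), array([ 0.49 , -0.254,  0.065]), array([ 0.471, -0.412,  0.065]), array([ 0.463, -0.258,  0.   ])]
[ 0.13982875 -0.55724603  0.23053711]
```

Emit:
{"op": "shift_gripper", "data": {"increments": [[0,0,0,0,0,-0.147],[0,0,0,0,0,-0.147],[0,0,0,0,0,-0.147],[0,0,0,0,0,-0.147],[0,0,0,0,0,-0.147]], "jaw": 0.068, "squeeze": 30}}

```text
refused: increments: the value is not of type 'object' (schema: type "object"). Nothing was moved.
```

The call was refused and nothing moved: it wants an object with the rows under "offsets". Same move again in that form.

Emit:
{"op": "shift_gripper", "data": {"increments": {"offsets": [[0,0,0,0,0,-0.147],[0,0,0,0,0,-0.147],[0,0,0,0,0,-0.147],[0,0,0,0,0,-0.147],[0,0,0,0,0,-0.147]]}, "jaw": 0.068, "squeeze": 30}}

```text
time_s: 0.6
ee_pos: [0.1399, -0.5574, 0.2307]
eef_rot: [[0.551, 0.834, -0.0], [0.834, -0.551, 0.001], [0.001, -0.001, -1.0]]
ft_force: [-1.0, 0.2, 0.3]
grip_width: 0.0681
gripper_force: 0.0
```

Emit:
{"op": "shift_gripper", "data": {"increments": {"offsets": [[0,0,0,0,0,-0.147],[0,0,0,0,0,-0.147],[0,0,0,0,0,-0.147],[0,0,0,0,0,-0.149],[0,0,0,0,0,0]]}}}

```text
time_s: 1.1
ee_pos: [0.1399, -0.5574, 0.2308]
eef_rot: [[0.0, 1.0, -0.0], [1.0, -0.0, 0.001], [0.001, -0.0, -1.0]]
ft_force: [-0.0, -0.7, 0.1]
grip_width: 0.0679
gripper_force: 0.0
```

Emit:
{"op": "shift_gripper", "data": {"increments": {"offsets": [[0.04,0.04,0,0,0,0],[0.03,0.04,0,0,0,0],[0.03,0.04,0,0,0,0],[0.03,0.04,0,0,0,0],[0.03,0.04,0,0,0,0]]}}}

```text
time_s: 1.6
ee_pos: [0.3365, -0.4009, 0.2312]
eef_rot: [[0.004, 1.0, 0.0], [1.0, -0.004, -0.0], [-0.0, 0.0, -1.0]]
ft_force: [1.7, -1.3, 0.4]
grip_width: 0.0681
gripper_force: 0.0
```

Emit:
{"op": "shift_gripper", "data": {"increments": {"offsets": [[0.03,0.04,0,0,0,0],[0.03,0.04,0,0,0,0],[0.03,0.04,0,0,0,0],[0.03,0.04,0,0,0,0],[0,0,0,0,0,0]]}}}

```text
time_s: 2.1
ee_pos: [0.4997, -0.2781, 0.2309]
eef_rot: [[-0.003, 1.0, 0.003], [1.0, 0.003, 0.002], [0.002, 0.003, -1.0]]
ft_force: [-1.3, 0.4, -0.1]
grip_width: 0.0681
gripper_force: 0.0
```

Run:
```python
from h import *
s=manip.read_state(); print(s['time_s'],s['ee_pos'],s['eef_rot'].round(4).tolist(),s['q'].round(2)); f=shot('wrist','w1'); 
for p in ((.599,-.108,.094),(.5415,-.3407,.065),(.4212,-.131,.094)): print(proj(f,p))
```

```text
2.1 [ 0.49971527 -0.27814741  0.2308745 ] [[-0.0032, 1.0, 0.0027], [1.0, 0.0032, 0.0023], [0.0023, 0.0027, -1.0]] [-0.63  0.27  1.51  0.    1.36 -0.64]
[453.74868552 -31.14763908]
[360.48563939 245.37658489]
[214.05226727   1.25136976]
```

View pics/w1.png

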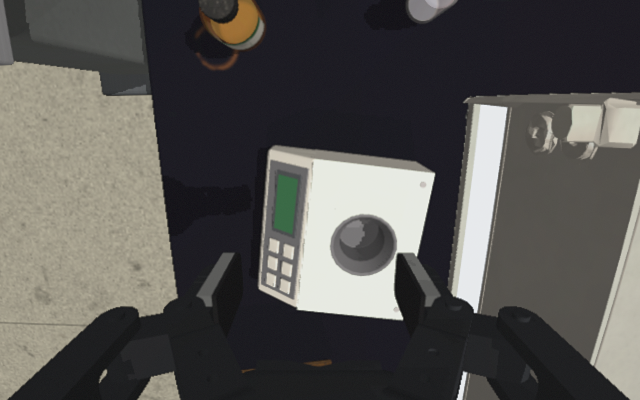

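The wrist view shows the well mouth centred at about (363.5,244), close to the predicted (360,245). The amber bottle is at top-left and the vial's base at about (428,10). I'll move over the vial.

Emit:
{"op": "shift_gripper", "data": {"increments": {"offsets": [[0.04,0.02,0,0,0,0],[0.04,0.02,0,0,0,0],[0.04,0.03,0,0,0,0],[0.03,0.029,0,0,0,0],[0,0,0,0,0,0]]}}}

```text
time_s: 2.65
ee_pos: [0.5965, -0.1297, 0.2309]
eef_rot: [[-0.001, 1.0, 0.002], [1.0, 0.001, 0.002], [0.002, 0.002, -1.0]]
ft_force: [-0.4, -0.5, -0.4]
grip_width: 0.0679
gripper_force: 0.0
```

Run:
```python
from h import *
f=load('w1'); print('well',at(f,363.5,244,.065))
f=shot('wrist','w2'); s=manip.read_state(); print(s['ee_pos'])
print(proj(f,(.599,-.108,.094)),proj(f,(.599,-.108,.0)))
```

```text
well [ 0.54443006 -0.3392243   0.065     ]
[ 0.59468509 -0.13171807  0.23076874]
[321.75042779 166.36575476] [320.76236083 150.78718324]
```

View pics/w2.png

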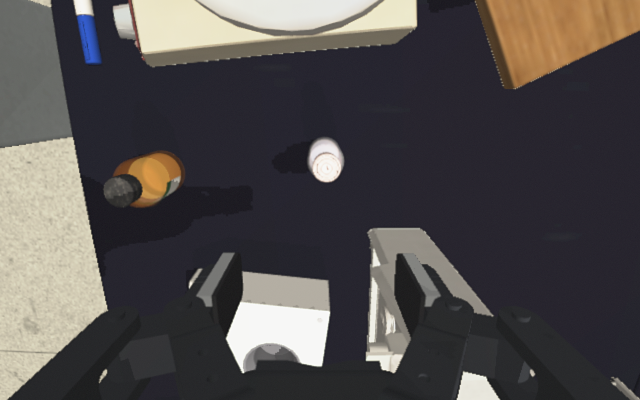

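Run:
```python
from h import *
f=load('w2'); print('vial',at(f,327,167,.094),'bottom',at(f,324,153,.0), 'inst corner', [at(f,368,229,z).round(3) for z in (0,.1,.15)], 'hotplate edge',at(f,415,40,.0).round(3),at(f,150,66,0).round(3))
s=manip.read_state(); T=f['cam_to_world']; print(s['ee_pos'],T[:3,3], T[:3,:3].round(3).tolist())
```

```text
vial [ 0.60339569 -0.1085369   0.094     ] bottom [ 0.60258306 -0.11044539  0.        ] inst corner [array([ 0.655, -0.2  ,  0.   ]), array([ 0.639, -0.162,  0.1  ]), array([ 0.631, -0.142,  0.15 ])] hotplate edge [0.695 0.006 0.   ] [ 0.42  -0.018  0.   ]
[ 0.59468509 -0.13171807  0.23076874] [ 0.59558757 -0.05608004  0.37445664] [[1.0, 0.0, -0.001], [0.0, 0.959, 0.284], [0.001, -0.284, 0.959]]
```

Emit:
{"op": "shift_gripper", "data": {"increments": {"offsets": [[0.019,0.003,0,0,0,0],[0,0,0.03,0,0,0],[0,0,0.03,0,0,0],[0,0,0,0,0,0]]}}}

```text
time_s: 3.1
ee_pos: [0.5929, -0.1144, 0.1673]
eef_rot: [[0.003, 1.0, -0.01], [1.0, -0.003, 0.002], [0.002, -0.01, -1.0]]
ft_force: [0.1, 0.1, -0.2]
grip_width: 0.068
gripper_force: 0.0
```

Emit:
{"op": "shift_gripper", "data": {"increments": {"offsets": [[0,0,0,0,0,0]]}}}

```text
time_s: 3.2
ee_pos: [0.5963, -0.1149, 0.1714]
eef_rot: [[0.003, 1.0, -0.001], [1.0, -0.003, -0.0], [-0.0, -0.001, -1.0]]
ft_force: [0.3, 0.4, 0.4]
grip_width: 0.0678
gripper_force: 0.0
```

Emit:
{"op": "shift_gripper", "data": {"increments": {"offsets": [[0,0,0,0,0,0]]}}}

```text
time_s: 3.3
ee_pos: [0.5979, -0.1148, 0.173]
eef_rot: [[0.002, 1.0, 0.003], [1.0, -0.002, -0.001], [-0.001, 0.003, -1.0]]
ft_force: [-0.7, 0.7, -0.8]
grip_width: 0.0681
gripper_force: 0.0
```

Run:
```python
from h import *
f=shot('wrist','w3'); s=manip.read_state(); print(s['ee_pos'])
print(proj(f,(.602,-.109,.094)))
c=f['frame'][:,:,::-1][100:300,200:440]; cv2.imwrite('pics/w3c.png',cv2.resize(c,None,fx=2.5,fy=2.5))
```

```text
[ 0.59808479 -0.11458522  0.17319776]
[324.87203107 204.3599697 ]
```

View pics/w3c.png

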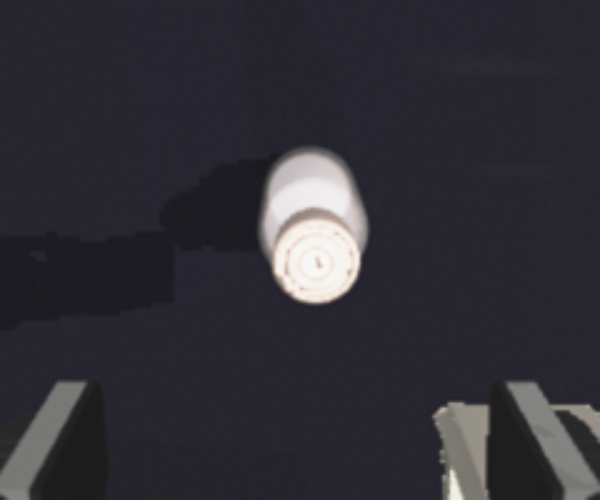

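The cap is at about (326.4,204.8), within 1–2 px of the prediction, so the vial is near (0.602,-0.109). I'll descend now.

Emit:
{"op": "shift_gripper", "data": {"increments": {"offsets": [[0.0055,0.0035,0.02,0,0,0],[0,0,0.025,0,0,0],[0,0,0.02,0,0,0],[0,0,0.01,0,0,0],[0,0,0,0,0,0]]}}}

```text
time_s: 3.85
ee_pos: [0.6004, -0.108, 0.0959]
eef_rot: [[0.0, 1.0, -0.001], [1.0, -0.0, 0.0], [0.0, -0.001, -1.0]]
ft_force: [-0.7, 0.4, 0.9]
grip_width: 0.0682
gripper_force: 0.0
```

Emit:
{"op": "shift_gripper", "data": {"increments": {"offsets": [[0,0,0.02,0,0,0],[0,0,0.015,0,0,0],[0,0,0.013,0,0,0],[0,0,0,0,0,0],[0,0,0,0,0,0]]}}}

```text
time_s: 4.35
ee_pos: [0.6014, -0.1081, 0.049]
eef_rot: [[0.0, 1.0, 0.001], [1.0, -0.0, -0.0], [-0.0, 0.001, -1.0]]
ft_force: [-0.8, -0.3, -0.2]
grip_width: 0.0684
gripper_force: 0.0
```

Emit:
{"op": "shift_gripper", "data": {"increments": {"offsets": [[0,0,0,0,0,0],[0,0,0,0,0,0],[0,0,0,0,0,0]]}}}

```text
time_s: 4.65
ee_pos: [0.6011, -0.108, 0.0489]
eef_rot: [[-0.0, 1.0, 0.001], [1.0, 0.0, -0.0], [-0.0, 0.001, -1.0]]
ft_force: [-0.2, -0.3, -0.9]
grip_width: 0.0679
gripper_force: 0.0
```

Emit:
{"op": "shift_gripper", "data": {"increments": {"offsets": [[0,0,-0.003,0,0,0],[0,0,0,0,0,0],[0,0,0,0,0,0],[0,0,0,0,0,0],[0,0,0,0,0,0]]}, "jaw": 0.03, "squeeze": 35}}

```text
time_s: 5.15
ee_pos: [0.6013, -0.1081, 0.0519]
eef_rot: [[0.0, 1.0, 0.001], [1.0, -0.0, -0.0], [-0.0, 0.001, -1.0]]
ft_force: [0.6, -0.9, 4.4]
grip_width: 0.0332
gripper_force: 34.5
```

Emit:
{"op": "shift_gripper", "data": {"increments": {"offsets": [[0,0,0,0,0,0],[0,0,0,0,0,0],[0,0,0,0,0,0],[0,0,0,0,0,0],[0,0,0,0,0,0]]}}}

```text
time_s: 5.65
ee_pos: [0.6013, -0.1081, 0.0518]
eef_rot: [[0.0, 1.0, 0.001], [1.0, -0.0, -0.0], [-0.0, 0.001, -1.0]]
ft_force: [0.8, -1.3, 5.9]
grip_width: 0.0336
gripper_force: 34.5
```

Emit:
{"op": "shift_gripper", "data": {"increments": {"offsets": [[0,0,-0.01,0,0,0],[0,0,-0.025,0,0,0],[0,0,-0.03,0,0,0],[0,0,-0.03,0,0,0],[0,0,-0.02,0,0,0]]}}}

```text
time_s: 6.15
ee_pos: [0.601, -0.108, 0.1684]
eef_rot: [[0.0, 1.0, 0.001], [1.0, -0.0, -0.001], [-0.001, 0.001, -1.0]]
ft_force: [0.4, -0.5, -0.6]
grip_width: 0.0336
gripper_force: 34.8
```

Emit:
{"op": "shift_gripper", "data": {"increments": {"offsets": [[-0.01,-0.005,0,0,0,0],[-0.03,-0.008,0,0,0,0],[-0.03,-0.008,0,0,0,0],[-0.03,-0.008,0,0,0,0],[-0.03,-0.007,0,0,0,0]]}}}

```text
time_s: 6.65
ee_pos: [0.5626, -0.239, 0.1644]
eef_rot: [[-0.0, 1.0, -0.004], [1.0, 0.0, 0.001], [0.001, -0.004, -1.0]]
ft_force: [0.2, 0.7, -0.4]
grip_width: 0.0333
gripper_force: 34.8
```

Emit:
{"op": "shift_gripper", "data": {"increments": {"offsets": [[-0.03,-0.007,0,0,0,0],[-0.03,-0.007,0,0,0,0],[-0.02,-0.005,0,0,0,0],[-0.01,0,0,0,0,0],[0,0,0,0,0,0]]}}}

```text
time_s: 7.15
ee_pos: [0.5448, -0.329, 0.1648]
eef_rot: [[0.002, 1.0, -0.002], [1.0, -0.002, 0.001], [0.001, -0.002, -1.0]]
ft_force: [-0.0, 0.3, -0.7]
grip_width: 0.0337
gripper_force: 34.8
```

Emit:
{"op": "shift_gripper", "data": {"increments": {"offsets": [[0,0,0,0,0,0],[0,0,0,0,0,0]]}}}

```text
time_s: 7.35
ee_pos: [0.5458, -0.3266, 0.166]
eef_rot: [[-0.001, 1.0, -0.001], [1.0, 0.001, 0.001], [0.001, -0.001, -1.0]]
ft_force: [0.0, 0.6, -0.5]
grip_width: 0.0336
gripper_force: 34.8
```

Run:
```python
from h import *
f=shot('wrist','w4');a=shot('scene','a4');b=shot('side','b4')
r=lambda i,w,h:cv2.resize(i[:,:,::-1],(w,h),interpolation=cv2.INTER_CUBIC)
o=np.zeros((600,800,3),np.uint8);o[:300,:480]=r(f['frame'][150:400,120:520],480,300)
o[300:,:400]=r(a['frame'][90:190,300:433],400,300);o[300:,400:]=r(b['frame'][60:160,280:413],400,300)
cv2.imwrite('pics/m4.png',o); s=manip.read_state();print(s['ee_pos'])
```

```text
[ 0.54604865 -0.3268615   0.16641808]
```

View pics/m4.png

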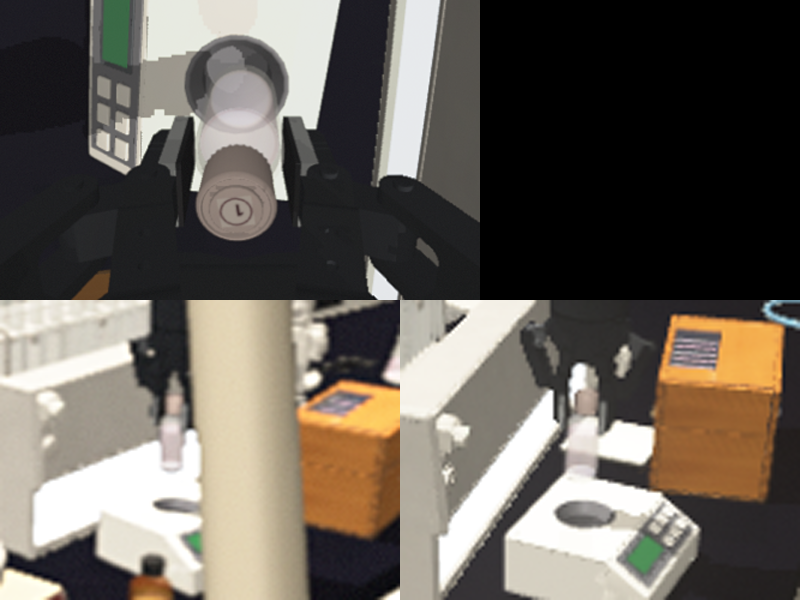

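The vial is held upright above the well. In wrist pixels the mouth is at (317.5,220), the vial base at (322.5,233) and the cap top at (317.5,324). I'll compare these.

Run:
```python
from h import *
f=load('w4'); z0=.1664-.052
print('well',at(f,317.5,220,.065),'base',at(f,322.5,233.3,z0),'cap',at(f,317.5,324.2,z0+.094))
b=load('b4'); a=load('a4')
s=400/133
print('side well',at(b,280+(585-400)/s,60+(513-300)/s,.065))
for X,Y,h in ((581,478,0),(587,392,.085)): print('side vial',at(b,280+(X-400)/s,60+(Y-300)/s,z0+h))
for X,Y,h in ((172,468,0),(175,392,.094)): print('scene vial',at(a,300+X/s,90+(Y-300)/s,z0+h))
print('axis expected',proj(f,(.546,-.3269,z0)),proj(f,(.546,-.3269,z0+.094)))
# precise well ellipse in old clean images: dark/grey on white
for n,box in (('w1',(320,200,410,290)),('b',(325,120,357,142)),('a',(345,150,372,168))):
    g=load(n); x0,y0,x1,y1=box; c=cv2.cvtColor(g['frame'][y0:y1,x0:x1],cv2.COLOR_RGB2GRAY)
    c=cv2.resize(c,None,fx=4,fy=4,interpolation=cv2.INTER_CUBIC)
    cs,_=cv2.findContours((c<190).astype(np.uint8),cv2.RETR_EXTERNAL,cv2.CHAIN_APPROX_NONE)
    k=max(cs,key=cv2.contourArea);e=cv2.fitEllipse(k);u,v=e[0][0]/4+x0-.375,e[0][1]/4+y0-.375
    print(n,u,v,np.array(e[1])/4,at(g,u,v,.065))
```

```text
well [ 0.54452487 -0.33971842  0.065     ] base [ 0.54774183 -0.33086824  0.1144    ] cap [ 0.54490157 -0.32752631  0.2084    ]
side well [ 0.54220044 -0.34400259  0.065     ]
side vial [ 0.54373486 -0.32627026  0.1144    ]
side vial [ 0.54764674 -0.34764869  0.1994    ]
scene vial [ 0.5463373  -0.33266685  0.1144    ]
scene vial [ 0.5517726  -0.33634761  0.2084    ]
axis expected [319.68587366 227.27244675] [320.63811415 322.68958278]
w1 363.0867691040039 244.63759231567383 [61.41468811 67.11925507] [ 0.54404861 -0.33990797  0.065     ]
b 340.60610580444336 130.96512699127197 [ 8.90918255 19.64554024] [ 0.54464263 -0.34209884  0.065     ]
a 357.68266582489014 157.98733520507812 [ 4.46628571 14.9129858 ] [ 0.54524062 -0.33941273  0.065     ]
```

Emit:
{"op": "shift_gripper", "data": {"increments": {"offsets": [[-0.0125,-0.0017,0,0,0,0],[0,0,0,0,0,0],[0,0,0.01,0,0,0],[0,0,0.01,0,0,0],[0,0,0,0,0,0]]}}}

```text
time_s: 8.0
ee_pos: [0.5427, -0.3394, 0.1437]
eef_rot: [[0.0, 1.0, -0.004], [1.0, -0.0, 0.003], [0.003, -0.004, -1.0]]
ft_force: [-0.2, 0.5, -1.6]
grip_width: 0.0338
gripper_force: 34.8
```

Emit:
{"op": "shift_gripper", "data": {"increments": {"offsets": [[0,0,0,0,0,0],[0,0,0,0,0,0]]}}}

```text
time_s: 8.2
ee_pos: [0.5442, -0.3404, 0.1463]
eef_rot: [[-0.0, 1.0, 0.0], [1.0, 0.0, -0.0], [-0.0, 0.0, -1.0]]
ft_force: [1.0, 0.2, -0.7]
grip_width: 0.0336
gripper_force: 34.8
```

Emit:
{"op": "shift_gripper", "data": {"increments": {"offsets": [[0,0,0.01,0,0,0],[0,0,0.01,0,0,0],[0,0,0.01,0,0,0],[0,0,0.008,0,0,0],[0,0,0,0,0,0]]}}}

```text
time_s: 8.7
ee_pos: [0.5431, -0.3396, 0.1063]
eef_rot: [[0.0, 1.0, -0.003], [1.0, -0.0, 0.002], [0.002, -0.003, -1.0]]
ft_force: [0.0, -0.3, -2.0]
grip_width: 0.0333
gripper_force: 34.8
```

Emit:
{"op": "shift_gripper", "data": {"increments": {"offsets": [[0,0,0.01,0,0,0],[0,0,0.008,0,0,0],[0,0,0.006,0,0,0],[0,0,0.004,0,0,0],[0,0,0,0,0,0]]}}}

```text
time_s: 9.2
ee_pos: [0.5437, -0.3401, 0.0795]
eef_rot: [[-0.0, 1.0, -0.001], [1.0, 0.0, 0.001], [0.001, -0.001, -1.0]]
ft_force: [0.6, -0.2, 0.3]
grip_width: 0.0336
gripper_force: 34.8
```

Emit:
{"op": "shift_gripper", "data": {"increments": {"offsets": [[0,0,0,0,0,0],[0,0,0,0,0,0]]}}}

```text
time_s: 9.4
ee_pos: [0.5443, -0.3406, 0.0808]
eef_rot: [[-0.0, 1.0, 0.001], [1.0, 0.0, -0.001], [-0.001, 0.001, -1.0]]
ft_force: [0.5, -0.4, -1.0]
grip_width: 0.0335
gripper_force: 34.8
```

Emit:
{"op": "shift_gripper", "data": {"increments": {"offsets": [[0,0,0.004,0,0,0],[0,0,0.004,0,0,0],[0,0,0,0,0,0],[0,0,0,0,0,0]]}}}

```text
time_s: 9.8
ee_pos: [0.5439, -0.3403, 0.0721]
eef_rot: [[-0.0, 1.0, -0.0], [1.0, 0.0, 0.0], [0.0, -0.0, -1.0]]
ft_force: [-0.6, -0.2, 0.2]
grip_width: 0.0337
gripper_force: 34.8
```

Emit:
{"op": "shift_gripper", "data": {"increments": {"offsets": [[0,0,0.001,0,0,0],[0,0,0,0,0,0],[0,0,0,0,0,0]]}}}

```text
time_s: 10.1
ee_pos: [0.5441, -0.3405, 0.0714]
eef_rot: [[-0.0, 1.0, 0.0], [1.0, 0.0, -0.0], [-0.0, 0.0, -1.0]]
ft_force: [-0.6, 0.0, -0.8]
grip_width: 0.0332
gripper_force: 34.8
```

Emit:
{"op": "shift_gripper", "data": {"increments": {"offsets": [[0,0,0.001,0,0,0],[0,0,0,0,0,0],[0,0,0,0,0,0]]}}}

```text
time_s: 10.4
ee_pos: [0.5442, -0.3405, 0.0705]
eef_rot: [[-0.0, 1.0, 0.0], [1.0, 0.0, -0.0], [-0.0, 0.0, -1.0]]
ft_force: [0.0, -0.1, 0.7]
grip_width: 0.0335
gripper_force: 34.9
```

Emit:
{"op": "shift_gripper", "data": {"increments": {"offsets": [[0,0,0.0007,0,0,0],[0,0,0,0,0,0],[0,0,0,0,0,0]]}}}

```text
time_s: 10.7
ee_pos: [0.5443, -0.3406, 0.0703]
eef_rot: [[-0.0, 1.0, 0.001], [1.0, 0.0, -0.001], [-0.001, 0.001, -1.0]]
ft_force: [-0.7, 0.9, 4.3]
grip_width: 0.0328
gripper_force: 35.2
```

Emit:
{"op": "shift_gripper", "data": {"increments": {"offsets": [[0,0,0.0007,0,0,0],[0,0,0,0,0,0],[0,0,0,0,0,0]]}}}

```text
time_s: 11.0
ee_pos: [0.5443, -0.3407, 0.0703]
eef_rot: [[-0.0, 1.0, 0.001], [1.0, 0.0, -0.001], [-0.001, 0.001, -1.0]]
ft_force: [-0.9, 0.7, 8.2]
grip_width: 0.0332
gripper_force: 35.3
```

Floor contact registered at 8 N, at the expected height. I'll release the vial.

Emit:
{"op": "shift_gripper", "data": {"increments": {"offsets": [[0,0,0,0,0,0],[0,0,0,0,0,0],[0,0,0,0,0,0],[0,0,0,0,0,0]]}, "jaw": 0.055}}

```text
time_s: 11.4
ee_pos: [0.5439, -0.3403, 0.0684]
eef_rot: [[-0.0, 1.0, -0.001], [1.0, 0.0, 0.0], [0.0, -0.001, -1.0]]
ft_force: [0.2, -1.0, 0.4]
grip_width: 0.0553
gripper_force: 0.0
```

Emit:
{"op": "shift_gripper", "data": {"increments": {"offsets": [[0,0,-0.01,0,0,0],[0,0,-0.02,0,0,0],[0,0,-0.03,0,0,0],[0,0,-0.04,0,0,0],[0,0,-0.04,0,0,0]]}}}

```text
time_s: 11.9
ee_pos: [0.5438, -0.3402, 0.2106]
eef_rot: [[0.0, 1.0, -0.0], [1.0, -0.0, 0.0], [0.0, -0.0, -1.0]]
ft_force: [0.6, -0.1, 0.9]
grip_width: 0.0551
gripper_force: 0.0
```

Emit:
{"op": "shift_gripper", "data": {"increments": {"offsets": [[0,0,-0.04,0,0,0],[0,0,0,0,0,0],[0,0,0,0,0,0],[0,0,0,0,0,0]]}}}

```text
time_s: 12.3
ee_pos: [0.5434, -0.3399, 0.248]
eef_rot: [[0.0, 1.0, -0.002], [1.0, -0.0, 0.001], [0.001, -0.002, -1.0]]
ft_force: [-0.7, 0.5, -0.1]
grip_width: 0.0548
gripper_force: 0.0
```

Run:
```python
from h import *
f=shot('wrist','w5'); b=shot('side','b5')
r=lambda i,w,h:cv2.resize(i[:,:,::-1],(w,h),interpolation=cv2.INTER_CUBIC)
o=np.zeros((600,800,3),np.uint8);o[:,:400]=r(f['frame'][160:310,260:360],400,600)
o[300:,400:]=r(b['frame'][80:180,280:413],400,300)
cv2.imwrite('pics/m5.png',o); s=manip.read_state();print(s['ee_pos'])
```

```text
[ 0.54335422 -0.33982227  0.24720499]
```

View pics/m5.png

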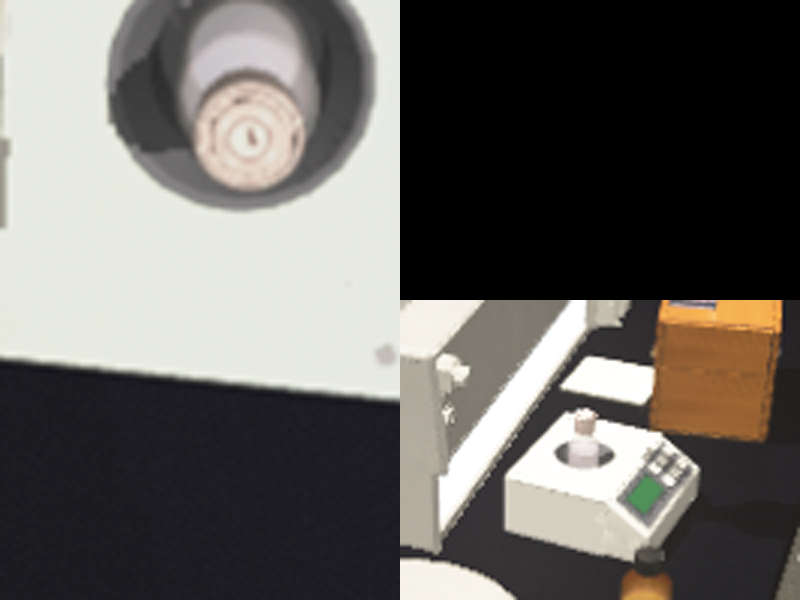

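The vial stands upright in the well, with its cap roughly centred in the mouth. Before moving I'll refine the hood position and check for obstacles near it.

Run:
```python
from h import *
a=load('a');b=load('b')
# dropper bottle: top and base
print('dropper top',tri(ray(a,224,205),ray(b,260,252)),'base',at(b,262,296,0),at(a,226,241,0))
print('tube end',tri(ray(a,252,184),ray(b,254,261)))
print('hotplate plate far/near top',tri(ray(a,232,178),ray(b,234,197)),tri(ray(a,300,178),ray(b,322,190)))
# hood fit: flange ellipse lower edge checks
for n,g in(('b',b),('a',a)):
    for c in ((.402,.354),):
        pts=[proj(g,(c[0]+.045*np.cos(t),c[1]+.045*np.sin(t),0)) for t in np.linspace(0,2*np.pi,73)]
        p=np.array(pts); print(n,'rim l,r,bottom',p[:,0].min(),p[:,0].max(),p[:,1].max())
    gr=cv2.cvtColor(g['frame'],cv2.COLOR_RGB2GRAY)
    if n=='b': print(gr[325,282:345:1].tolist(), gr[335:352,310].tolist())
    else: print(gr[267,218:262].tolist(), gr[266:284,238].tolist())
```

```text
dropper top [0.53654077 0.2909046  0.10755049] base [0.52872687 0.31099557 0.        ] [0.52512145 0.30516408 0.        ]
tube end [0.52204165 0.26317906 0.12704705]
hotplate plate far/near top [0.67024546 0.14909418 0.1082005 ] [0.47671941 0.05511787 0.12618789]
b rim l,r,bottom 288.3254825268888 332.39033342349586 345.8618677502024
[28, 28, 28, 30, 28, 28, 47, 163, 169, 149, 99, 96, 96, 98, 96, 98, 96, 94, 95, 96, 89, 92, 114, 145, 145, 153, 154, 159, 158, 156, 155, 154, 151, 125, 115, 93, 81, 80, 80, 77, 77, 76, 73, 71, 69, 66, 61, 66, 87, 81, 51, 26, 27, 27, 27, 27, 26, 27, 28, 28, 28, 33, 35] [84, 83, 83, 84, 83, 83, 81, 143, 158, 159, 158, 96, 41, 28, 29, 28, 27]
a rim l,r,bottom 223.53270211348334 258.81861661337723 276.10516940788625
[26, 26, 21, 41, 100, 158, 176, 154, 113, 102, 100, 99, 97, 94, 95, 95, 96, 94, 93, 96, 93, 93, 92, 90, 88, 87, 87, 85, 82, 79, 75, 73, 69, 64, 66, 76, 92, 100, 92, 63, 29, 14, 16, 12] [94, 93, 92, 93, 94, 93, 92, 112, 146, 162, 118, 61, 26, 23, 25, 24, 27, 22]
```

Emit:
{"op": "shift_gripper", "data": {"increments": {"offsets": [[0.02,-0.009,0,0,0,0],[0.035,-0.009,0,0,0,0],[0.045,-0.009,0,0,0,0],[0.045,-0.009,0,0,0,0],[0.045,-0.009,0,0,0,0]]}}}

```text
time_s: 12.9
ee_pos: [0.4979, -0.1486, 0.2475]
eef_rot: [[0.001, 1.0, -0.002], [1.0, -0.001, 0.001], [0.001, -0.002, -1.0]]
ft_force: [1.3, 0.4, 0.3]
grip_width: 0.0553
gripper_force: 0.0
```

Emit:
{"op": "shift_gripper", "data": {"increments": {"offsets": [[0.045,-0.01,0,0,0,0],[0.045,-0.01,0,0,0,0],[0.045,-0.01,0,0,0,0],[0.045,-0.01,0,0,0,0],[0.045,-0.01,0,0,0,0]]}}}

```text
time_s: 13.4
ee_pos: [0.4478, 0.0762, 0.2479]
eef_rot: [[0.0, 1.0, -0.002], [1.0, -0.0, -0.0], [-0.0, -0.002, -1.0]]
ft_force: [0.9, 0.4, -0.0]
grip_width: 0.0555
gripper_force: 0.0
```

Emit:
{"op": "shift_gripper", "data": {"increments": {"offsets": [[0.045,-0.01,0,0,0,0],[0.045,-0.01,0,0,0,0],[0.045,-0.01,0,0,0,0],[0.035,-0.01,0,0,0,0],[0.02,-0.005,0,0,0,0]]}}}

```text
time_s: 13.9
ee_pos: [0.4023, 0.267, 0.2477]
eef_rot: [[-0.003, 1.0, -0.003], [1.0, 0.003, -0.0], [-0.0, -0.003, -1.0]]
ft_force: [-0.1, 0.6, -0.4]
grip_width: 0.055
gripper_force: 0.0
```

Emit:
{"op": "shift_gripper", "data": {"increments": {"offsets": [[0,0,0,0,0,0],[0,0,0,0,0,0],[0,0,0,0,0,0]]}}}

```text
time_s: 14.2
ee_pos: [0.4041, 0.2635, 0.2483]
eef_rot: [[0.001, 1.0, -0.001], [1.0, -0.001, -0.001], [-0.001, -0.001, -1.0]]
ft_force: [-0.0, 0.1, 0.1]
grip_width: 0.055
gripper_force: 0.0
```

Emit:
{"op": "shift_gripper", "data": {"increments": {"offsets": [[0.025,0,0,0,0,0],[0.025,-0.002,0,0,0,0],[0,0,0,0,0,0],[0,0,0,0,0,0],[0,0,0,0,0,0]]}}}

```text
time_s: 14.7
ee_pos: [0.4023, 0.3132, 0.2487]
eef_rot: [[0.001, 1.0, -0.0], [1.0, -0.001, -0.001], [-0.001, -0.0, -1.0]]
ft_force: [-0.3, -0.1, 0.7]
grip_width: 0.0549
gripper_force: 0.0
```

Emit:
{"op": "shift_gripper", "data": {"increments": {"offsets": [[0,0,0,0,0,0],[0,0,0,0,0,0]]}}}

```text
time_s: 14.9
ee_pos: [0.4022, 0.3138, 0.2489]
eef_rot: [[0.001, 1.0, 0.0], [1.0, -0.001, -0.0], [-0.0, 0.0, -1.0]]
ft_force: [-0.4, 0.1, 0.6]
grip_width: 0.0552
gripper_force: 0.0
```

Create fit.py:
```python
from h import *
from scipy.optimize import minimize
def mask(g,p,z0=0,S=4):
    m=np.zeros((400*S,640*S),np.uint8); t=np.linspace(0,2*np.pi,60)
    for r,a,b in ((.045,0,.004),(.038,0,.06),(.013,.06,.09)):
        q=np.array([proj(g,(p[0]+r*np.cos(u),p[1]+r*np.sin(u),z0+z)) for u in t for z in(a,b)])
        cv2.fillConvexPoly(m,cv2.convexHull(np.round((q+.5)*S-.5).astype(np.int32)),1)
    return cv2.resize(m.astype(np.float32),(640,400),interpolation=cv2.INTER_AREA)
def fit(g,p0,fg,z0=0):
    """fg: 0..1 foreground weight image; returns best x,y and cost per px"""
    c=lambda p:np.abs(mask(g,p,z0)-fg)[win].sum()
    P=[proj(g,(p0[0]+x,p0[1]+y,z0+z)) for x in(-.055,.055) for y in(-.055,.055) for z in(0,.09)]
    P=np.array(P).astype(int);win=(slice(max(P[:,1].min(),0),P[:,1].max()),slice(max(P[:,0].min(),0),P[:,0].max()))
    r=minimize(c,p0,method='Nelder-Mead',options=dict(initial_simplex=[p0,(p0[0]+.005,p0[1]),(p0[0],p0[1]+.005)],xatol=1e-4,fatol=.1))
    return r.x,c(p0),r.fun
```

Run:
```python
from fit import *
w=shot('wrist','w6'); print(manip.read_state()['ee_pos'])
for n in('a','b','w6'):
    g=load(n); gr=cv2.cvtColor(g['frame'],cv2.COLOR_RGB2GRAY).astype(float)
    fg=np.clip((gr-40)/30,0,1)
    print(n,proj(g,(.402,.354,.09)).round(),*fit(g,(.402,.354),fg))
```

```text
[0.40216563 0.31401751 0.24894529]
a [239. 236.] [0.40372959 0.35815297] 879.625 779.0583333333332
b [311. 298.] [0.40234033 0.35558256] 1080.3458333333333 1051.4333333333334
w6 [319. 141.] [0.40182338 0.3585412 ] 1152.2583333333332 531.4250000000001
```

Emit:
{"op": "shift_gripper", "data": {"increments": {"offsets": [[0.025,0,0.01,0,0,0],[0.0185,0,0.02,0,0,0],[0,0,0.025,0,0,0],[0,0,0.025,0,0,0],[0,0,0.02,0,0,0]]}}}

```text
time_s: 15.45
ee_pos: [0.4016, 0.3578, 0.1475]
eef_rot: [[-0.0, 1.0, -0.001], [1.0, 0.0, -0.001], [-0.001, -0.001, -1.0]]
ft_force: [0.4, -0.8, 0.1]
grip_width: 0.0549
gripper_force: 0.0
```

Emit:
{"op": "shift_gripper", "data": {"increments": {"offsets": [[0,0,0.01,0,0,0],[0,0,0,0,0,0],[0,0,0,0,0,0]]}}}

```text
time_s: 15.75
ee_pos: [0.4027, 0.3583, 0.1396]
eef_rot: [[0.0, 1.0, 0.001], [1.0, -0.0, 0.001], [0.001, 0.001, -1.0]]
ft_force: [0.8, -0.3, -0.0]
grip_width: 0.055
gripper_force: 0.0
```

Run:
```python
from fit import *
g=shot('wrist','w7'); print(manip.read_state()['ee_pos'])
gr=cv2.cvtColor(g['frame'],cv2.COLOR_RGB2GRAY).astype(float)
print(proj(g,(.402,.3575,.09)),fit(g,(.402,.3575),np.clip((gr-40)/30,0,1)))
```

```text
[0.40289211 0.35855209 0.13998606]
[318.16147456 229.19139196] (array([0.40178712, 0.35881233]), np.float64(7700.466666666667), np.float64(7529.191666666667))
```

Emit:
{"op": "shift_gripper", "data": {"increments": {"offsets": [[0,-0.001,0.02,0,0,0],[0,0,0.02,0,0,0],[0,0,0.015,0,0,0],[0,0,0.008,0,0,0],[0,0,0,0,0,0]]}}}

```text
time_s: 16.3
ee_pos: [0.4011, 0.358, 0.0758]
eef_rot: [[0.0, 1.0, -0.0], [1.0, -0.0, -0.0], [-0.0, -0.0, -1.0]]
ft_force: [-0.7, 0.5, -0.8]
grip_width: 0.0552
gripper_force: 0.0
```

Emit:
{"op": "shift_gripper", "data": {"increments": {"offsets": [[0,0,0.005,0,0,0],[0,0,0.005,0,0,0],[0,0,0.003,0,0,0],[0,0,0,0,0,0],[0,0,0,0,0,0]]}}}

```text
time_s: 16.8
ee_pos: [0.4011, 0.3581, 0.0629]
eef_rot: [[-0.0, 1.0, 0.0], [1.0, 0.0, -0.0], [-0.0, 0.0, -1.0]]
ft_force: [-0.5, 0.1, -0.0]
grip_width: 0.0547
gripper_force: 0.0
```

Emit:
{"op": "shift_gripper", "data": {"increments": {"offsets": [[0,0,-0.001,0,0,0],[0,0,0,0,0,0],[0,0,0,0,0,0],[0,0,0,0,0,0],[0,0,0,0,0,0]]}, "jaw": 0.02, "squeeze": 45}}

```text
time_s: 17.3
ee_pos: [0.4014, 0.3583, 0.0642]
eef_rot: [[-0.0, 1.0, 0.001], [1.0, 0.0, 0.0], [0.0, 0.001, -1.0]]
ft_force: [-0.0, -0.7, 3.4]
grip_width: 0.0241
gripper_force: 44.1
```

Emit:
{"op": "shift_gripper", "data": {"increments": {"offsets": [[0,0,-0.005,0,0,0],[0,0,-0.015,0,0,0],[0,0,-0.03,0,0,0],[0,0,-0.04,0,0,0],[0,0,-0.04,0,0,0]]}}}

```text
time_s: 17.8
ee_pos: [0.4002, 0.3576, 0.1946]
eef_rot: [[0.0, 1.0, -0.002], [1.0, -0.0, -0.001], [-0.001, -0.002, -1.0]]
ft_force: [-0.2, -0.3, -1.6]
grip_width: 0.0245
gripper_force: 44.3
```

Emit:
{"op": "shift_gripper", "data": {"increments": {"offsets": [[0,0,-0.04,0,0,0],[0,0,-0.02,0,0,0],[0,0,0,0,0,0],[0,0,0,0,0,0]]}}}

```text
time_s: 18.2
ee_pos: [0.4005, 0.3577, 0.2531]
eef_rot: [[-0.0, 1.0, -0.001], [1.0, 0.0, -0.001], [-0.001, -0.001, -1.0]]
ft_force: [0.3, 0.0, -1.3]
grip_width: 0.0246
gripper_force: 44.4
```

Emit:
{"op": "shift_gripper", "data": {"increments": {"offsets": [[-0.02,0.008,0,0,0,0],[-0.035,0.008,0,0,0,0],[-0.045,0.008,0,0,0,0],[-0.045,0.008,0,0,0,0],[-0.045,0.008,0,0,0,0]]}}}

```text
time_s: 18.7
ee_pos: [0.4396, 0.1663, 0.2513]
eef_rot: [[-0.001, 1.0, -0.005], [1.0, 0.001, -0.001], [-0.001, -0.005, -1.0]]
ft_force: [-0.7, -0.4, -0.4]
grip_width: 0.0248
gripper_force: 44.4
```

Emit:
{"op": "shift_gripper", "data": {"increments": {"offsets": [[-0.045,0.009,0,0,0,0],[-0.045,0.009,0,0,0,0],[-0.045,0.009,0,0,0,0],[-0.045,0.009,0,0,0,0],[-0.045,0.009,0,0,0,0]]}}}

```text
time_s: 19.2
ee_pos: [0.4847, -0.0584, 0.2514]
eef_rot: [[0.0, 1.0, -0.005], [1.0, -0.0, 0.001], [0.001, -0.005, -1.0]]
ft_force: [0.6, 0.0, 0.6]
grip_width: 0.0245
gripper_force: 44.4
```

Emit:
{"op": "shift_gripper", "data": {"increments": {"offsets": [[-0.045,0.009,0,0,0,0],[-0.045,0.009,0,0,0,0],[-0.045,0.009,0,0,0,0],[-0.045,0.008,0,0,0,0],[-0.045,0.008,0,0,0,0]]}}}

```text
time_s: 19.7
ee_pos: [0.528, -0.283, 0.2509]
eef_rot: [[0.0, 1.0, -0.004], [1.0, -0.0, 0.003], [0.003, -0.004, -1.0]]
ft_force: [-0.3, 0.9, -0.8]
grip_width: 0.0242
gripper_force: 44.4
```

Emit:
{"op": "shift_gripper", "data": {"increments": {"offsets": [[-0.035,0.008,0,0,0,0],[-0.02,0.007,0,0,0,0],[0,0,0,0,0,0],[0,0,0,0,0,0],[0,0,0,0,0,0]]}}}

```text
time_s: 20.2
ee_pos: [0.5433, -0.3353, 0.2526]
eef_rot: [[-0.001, 1.0, -0.002], [1.0, 0.001, 0.002], [0.002, -0.002, -1.0]]
ft_force: [0.6, 0.6, -1.5]
grip_width: 0.0246
gripper_force: 44.3
```

Emit:
{"op": "shift_gripper", "data": {"increments": {"offsets": [[0,0,0,0,0,0],[0,0,0,0,0,0]]}}}

```text
time_s: 20.4
ee_pos: [0.544, -0.3358, 0.2542]
eef_rot: [[-0.001, 1.0, 0.0], [1.0, 0.001, -0.0], [-0.0, 0.0, -1.0]]
ft_force: [0.0, -0.2, -0.6]
grip_width: 0.024
gripper_force: 44.3
```

Emit:
{"op": "shift_gripper", "data": {"increments": {"offsets": [[-0.0035,0,0.01,0,0,0],[0,0,0.02,0,0,0],[0,0,0.02,0,0,0],[0,0,0.02,0,0,0],[0,0,0.015,0,0,0]]}}}

```text
time_s: 20.9
ee_pos: [0.5433, -0.3398, 0.167]
eef_rot: [[-0.0, 1.0, -0.002], [1.0, 0.0, 0.001], [0.001, -0.002, -1.0]]
ft_force: [0.8, -0.7, -1.0]
grip_width: 0.0246
gripper_force: 44.3
```

Emit:
{"op": "shift_gripper", "data": {"increments": {"offsets": [[0,0,0.015,0,0,0],[0,0,0.01,0,0,0],[0,0,0.005,0,0,0],[0,0,0,0,0,0],[0,0,0,0,0,0]]}}}

```text
time_s: 21.4
ee_pos: [0.5444, -0.3407, 0.1395]
eef_rot: [[-0.0, 1.0, 0.001], [1.0, 0.0, -0.001], [-0.001, 0.001, -1.0]]
ft_force: [-1.9, 0.3, -1.1]
grip_width: 0.0247
gripper_force: 44.3
```

Emit:
{"op": "shift_gripper", "data": {"increments": {"offsets": [[0,0,0,0,0,0],[0,0,0,0,0,0]]}}}

```text
time_s: 21.6
ee_pos: [0.5444, -0.3407, 0.1397]
eef_rot: [[-0.0, 1.0, 0.001], [1.0, 0.0, -0.001], [-0.001, 0.001, -1.0]]
ft_force: [0.3, 0.1, -0.9]
grip_width: 0.0244
gripper_force: 44.3
```

Emit:
{"op": "shift_gripper", "data": {"increments": {"offsets": [[0,0,0.004,0,0,0],[0,0,0.004,0,0,0],[0,0,0.001,0,0,0],[0,0,0,0,0,0],[0,0,0,0,0,0]]}}}

```text
time_s: 22.1
ee_pos: [0.5441, -0.3404, 0.1298]
eef_rot: [[-0.0, 1.0, -0.0], [1.0, 0.0, -0.0], [-0.0, -0.0, -1.0]]
ft_force: [0.8, -0.3, -1.5]
grip_width: 0.0245
gripper_force: 44.4
```

Emit:
{"op": "shift_gripper", "data": {"increments": {"offsets": [[0,0,0.001,0,0,0],[0,0,0,0,0,0],[0,0,0,0,0,0]]}}}

```text
time_s: 22.4
ee_pos: [0.5443, -0.3406, 0.1293]
eef_rot: [[0.0, 1.0, 0.001], [1.0, -0.0, -0.001], [-0.001, 0.001, -1.0]]
ft_force: [0.3, -0.9, 1.4]
grip_width: 0.0247
gripper_force: 44.5
```

Emit:
{"op": "shift_gripper", "data": {"increments": {"offsets": [[0,0,0.001,0,0,0],[0,0,0,0,0,0],[0,0,0,0,0,0]]}}}

```text
time_s: 22.7
ee_pos: [0.5444, -0.3406, 0.1292]
eef_rot: [[-0.0, 1.0, 0.001], [1.0, 0.0, -0.001], [-0.001, 0.001, -1.0]]
ft_force: [-0.5, 0.5, 6.0]
grip_width: 0.0245
gripper_force: 45.1
```

The hood touched the deck at exactly the expected height. I'll release it, rise and check.

Emit:
{"op": "shift_gripper", "data": {"increments": {"offsets": [[0,0,0,0,0,0],[0,0,0,0,0,0],[0,0,0,0,0,0],[0,0,0,0,0,0]]}, "jaw": 0.05}}

```text
time_s: 23.1
ee_pos: [0.5439, -0.3403, 0.1275]
eef_rot: [[0.0, 1.0, -0.0], [1.0, -0.0, 0.0], [0.0, -0.0, -1.0]]
ft_force: [-0.2, -0.1, 0.5]
grip_width: 0.0503
gripper_force: 0.0
```

Emit:
{"op": "shift_gripper", "data": {"increments": {"offsets": [[0,0,-0.01,0,0,0],[0,0,-0.02,0,0,0],[0,0,-0.03,0,0,0],[0,0,-0.04,0,0,0],[0,0,-0.03,0,0,0]]}}}

```text
time_s: 23.6
ee_pos: [0.5445, -0.3407, 0.2611]
eef_rot: [[-0.0, 1.0, 0.002], [1.0, 0.0, -0.002], [-0.002, 0.002, -1.0]]
ft_force: [-0.4, -0.2, 0.2]
grip_width: 0.05
gripper_force: 0.0
```

Emit:
{"op": "shift_gripper", "data": {"increments": {"offsets": [[0.03,0,-0.02,0,0,0],[0,0,0,0,0,0],[0,0,0,0,0,0],[0,0,0,0,0,0]]}}}

```text
time_s: 24.0
ee_pos: [0.5437, -0.3106, 0.2772]
eef_rot: [[0.0, 1.0, -0.001], [1.0, -0.0, 0.0], [0.0, -0.001, -1.0]]
ft_force: [-0.4, -0.1, -0.3]
grip_width: 0.0494
gripper_force: 0.0
```

Emit:
{"op": "shift_gripper", "data": {"increments": {"offsets": [[0,0,0,0,0,0],[0,0,0,0,0,0],[0,0,0,0,0,0]]}}}

```text
time_s: 24.3
ee_pos: [0.5439, -0.3107, 0.2771]
eef_rot: [[0.001, 1.0, -0.001], [1.0, -0.001, 0.001], [0.001, -0.001, -1.0]]
ft_force: [0.1, 0.0, -0.9]
grip_width: 0.05
gripper_force: 0.0
```

Run:
```python
from fit import *
f=shot('wrist','w8'); b=shot('side','b8'); a=shot('scene','a8'); print(manip.read_state()['ee_pos'])
r=lambda i,w,h:cv2.resize(i[:,:,::-1],(w,h),interpolation=cv2.INTER_CUBIC)
o=np.zeros((600,800,3),np.uint8)
def ov(g):
    im=g['frame'].copy()
    for R,z,c in((.045,.065,(255,0,0)),(.013,.155,(0,255,0))):
        for t in np.linspace(0,2*np.pi,40):
            u,v=proj(g,(.5443+R*np.cos(t),-.3403+R*np.sin(t),z)).round().astype(int)
            if 0<=u<640 and 0<=v<400: im[v,u]=c
    return im
o[:400,:520]=r(ov(f)[200:400,190:450],520,400)
o[400:,:400]=r(ov(b)[75:175,270:470],400,200)
o[400:,400:]=r(b['frame'][75:175,270:470],400,200)
cv2.imwrite('pics/m8.png',o)
```

```text
[ 0.5440087  -0.31055888  0.27759969]
```

View pics/m8.png

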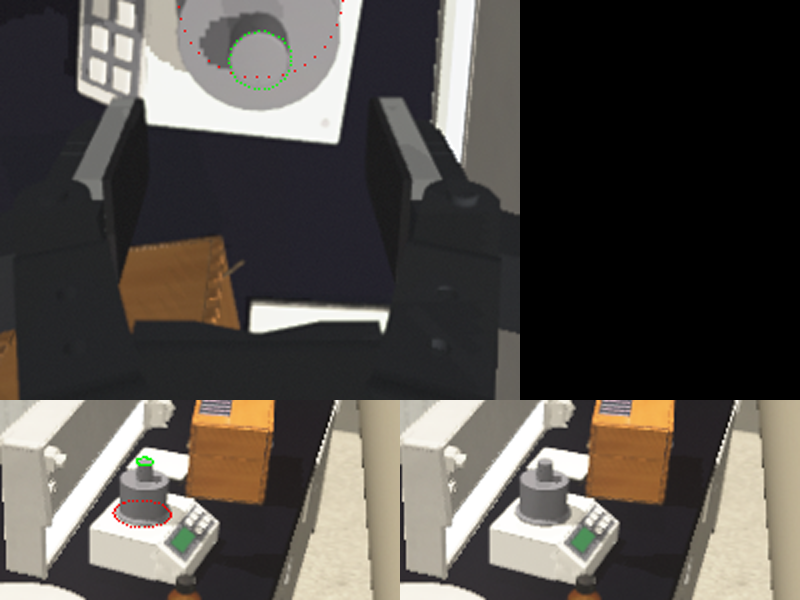

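The hood sits flat and upright. Its knob and rim match the outlines predicted for a hood centred on the well, and the amber bottle is still standing. I'm handing in the job.

```bash
python3 -c "
from workcell import manip
print(manip.close_job())"
```

```text
the job is handed in; nothing more can be done
None
```

The vial is standing upright on the bottom of the well, the tall hood is over it, centred and flat on the deck, the amber bottle is still standing, and I handed the job in at about 24.5 s (no verdict was returned).

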